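Clear and pop open a push-catch parts cabinet

TASK

In front of the cabinet with the yellow tag stands a brown carton: first push it sideways along the bench until it stands wholly to one side of the cabinet's front, keeping it upright, never lifting it and never bumping it against either cabinet. Then press the yellow-tagged cabinet's shut door inwards near its free edge with the fingertips and let go, so that the push catch releases and the spring swings the door ajar on its own, unobstructed. Leave the other cabinet shut and the blue box, the jar and the roll of tape where they are.

Things in the scene. Friction and masses are not known exactly. Their poses are not given: they have to be found in the camera images.
- yellow_cabinet: The cabinet to open: fixed grey steel cupboard, 160 deep (x) x 200 wide (y) x 150 mm high, YELLOW tag on roof and door. Origin: centre of underside; -x is the door side, facing the robot (turned up to 0.2 rad). Blue flush door, no handle, 178 x 130 mm, lower edge 10 mm up; shut, its face is at x = -0.094, 14 mm proud. Hinge at +y edge, free edge at y = -0.089.
- yellow_door (a joint): yellow-tagged door's upright hinge, rad: 0 shut, + swung out towards the robot, - pressed in. Held shut by a push catch; pressing in 3 mm or more near the free edge (past -0.02; firm stop at -0.05, 8 mm) takes 2 to 4 N and trips it. When the finger withdraws, a light spring (under 1.5 N at the edge) swings it out in about 1 s to rest ajar near 0.6, free edge 100 mm out
- yellow_press (a point): point on the yellow-tagged door's front face where to press: 32 mm from the free edge, 115 mm above the bench (25 mm below the door's upper edge, 35 mm below the cabinet's roof). It moves with the door
- carton: brown cardboard carton, 80 (x) x 60 (y) x 65 mm high, about 0.35 kg, loose on the bench in front of the yellow-tagged door, in the way of its swing; about 30 to 50 mm of free space between it and the door. Origin: centre of the underside
- green_cabinet: The other cabinet, to stay shut: fixed grey steel cupboard, 160 deep (x) x 200 wide (y) x 150 mm high, GREEN tag on roof (partly under the tape) and door. Origin: centre of underside; -x is the door side, facing the robot (turned up to 0.2 rad). Otherwise the same as the yellow-tagged one.
- green_door (a joint): green-tagged door's hinge, rad: 0 shut, positive swung out. It has the same push catch, so it must not be pressed
- blue_box: small dark blue box, 60 (x) x 50 (y) x 55 mm high, loose in front of the green-tagged cabinet, leave it alone. Origin: centre of the underside
- jar: white jar with red cap, 50 mm diameter, 70 mm high, loose on the bench near the robot, leave it alone. Origin: centre of the underside
- tape: orange roll of tape, 90 mm outer diameter, 30 mm high, lying on the roof of the green-tagged cabinet, leave it alone. Origin: centre of the underside
Not all that is in view belongs to the job. There is more than one size of the carton; the one meant has the size given above.

How it is judged:
By the outcome, as a careful person would: the job done as asked, in the order asked, and still so for the second after the job is handed in, with the robot touching nothing.
It also fails if it takes over 61 s, if anything falls off the work surface, if the arm or the gripper's body presses on something with over 40 N, if the wrist force passes 120 N, or if a joint passes its speed limit or range.

ROBOT

A 6-joint arm with a two-finger parallel gripper is mounted at the origin on the work surface. World frame = base frame: x ahead of the robot, y to its left, z up, the work surface at z = 0. Lengths are in mm, angles in rad, forces in N, time in s.
With the tool pointing down it reaches from about 325 to 775 mm from the base axis. Payload 5.5 kg.
Tool frame: the origin (TCP) lies at the very end of the fingers, on their centre line; the grasp point (between the pads) lies 19 mm behind it; z points along the fingers, y is the line along which they close (so a half turn about z gives the same grasp; the last joint's range is limited). The gripper opens to 85 mm and grips with 20 to 120 N. Pads are 22 mm wide; open, the fingers measure 114 mm over their backs; the gripper's body (76 mm by 85 mm) begins 54 mm behind the grasp point. The pads swing forward as they close: fully open they stand 13 mm farther back than shut.
Start: joints at [1.166, 0.091, 1.231, -0, 1.82, -0.057], TCP at [204.503, 564.087, 206.375] pointing down, gripper open.
Joint ranges: [-2.87, 2.87], [-0.86, 2.18], [0.17, 2.46], [-1.51, 4.65], [0.06, 2.69], [-2.65, 2.65]. Speed limits (rad/s): [2.57, 2.57, 3.01, 3.14, 3.14, 3.14].

INTERFACE

Orientations are given as a unit quaternion [x, y, z, w].
In Python, from station import state, viewer, finish_job, finder gives the robot as it stands. The module is installed in compiled form; this text tells all that it offers.
- The arm moves only by the tool send_rows, never from a script. Its argument "plan" is a list of rows, each an object with "delta_pos": the shift along the world's x, y, z in mm, a list of three; "turn": the turn, a rotation vector about the world's x, y, z in degrees, a list of three. A call has 1 to 10 rows; each row shifts and turns the commanded pose from where the row before left it; what a row does not reach is not made up. A row lasts 1/12 s, in which the tool goes at most 41.7 mm and 7.16 degrees, less where a joint would pass 70% of its speed; a pose out of reach is approached as far as the arm can. A call with a gripper value outside its range is refused whole. "fingers" is the closure, from 0 (fully open) to 1 (shut), set as the call begins (left out, the last holds). The fingers move at their own pace and stop on an object; the grip force is fixed at half the most. Time passes only in rows, so rows that do not move let the fingers close. It gives the time, the measured TCP pose, the force, the opening and the grip force at its end, in the units of the state.
- state(): the state, without advancing time (a new reading comes with each control period).
- viewer.grab_frame(name): name is "scene" or "top" or "wrist"; returns a dict with "img" (480x640x3 uint8, red, green, blue), "mtx" (3x3 intrinsics, pixels), "R" (3x3) and "t" (3): a world point X has camera coordinates R X + t. Camera axes: x right, y down, z forward; pixel columns grow to the right and rows downward; lengths in mm; the calibration is good to about 2 mm. A picture is of the moment at which its call begins. There is no depth.
- finish_job(): hands the job in; it is judged then, once.
Trained networks look in a picture, given as the dict that the camera call returned (one of the last four; its "shot" number tells which), for a name from the list of things; names that differ only in an ending like _2 or _b are one class to them, and where a whole thing is asked for, a point or a joint stands for the part that bears it (a point fixed in the world has none). Each returns a list of dicts, best first, with "conf" (0 to 1); they miss things now and then, are a little off and sometimes report something else, mostly with a low value. They report only what shows in the picture. A call takes as long as a camera call. They do not tell look-alikes from the thing itself.
- finder.silhouettes(picture, thing): "pixels" (480x640 bool, what is visible of it) and "centre" ([column, row] in pixels, amid what is visible of it).
The state is a dict: "time_s": time; "joint_pos": joint angles; "qvel": joint speeds; "joint_efforts": joint torques, N m; "tcp_pos": TCP position; "ee_rot": TCP orientation; "contact_force": force on the tool from outside, world axes, zero at the start; "ft_torque": the same for the moment, N m; "width": opening from 0.0 (shut) to 1.0 (fully open); "grasp_force": force on a finger pad.
Only numpy, scipy, OpenCV 4.12 (cv2) and the standard library are available. Lean on these libraries where they do the work, as an engineer would, in place of code of your own. Each camera call takes 0.05 s, during which the arm holds its last target. There are 200 camera calls.

## Working session

There is one attempt and no reset: what is moved stays moved. The work goes in short steps, Python scripts to look and compute and a tool call to move; the robot and the scene stay as the last step left them, time stands still between calls to the robot, and variables do not carry over. Pictures are saved under pics/ and viewed, at most 10 in all, crops included, and the job is handed in when it is done.

Besides the shell and the picture viewer there is one more tool, called after "Call:" as name(argument=value, ...) on one line, values as JSON. send_rows: Moves the arm, as the interface text tells. Its arguments: {"type":"object","properties":{"plan":{"type":"array","items":{"type":"object","properties":{"delta_pos":{"type":"array","items":{"type":"number"}},"turn":{"type":"array","items":{"type":"number"}}}}},"fingers":{"type":"number"}},"required":["plan"]}

```bash
mkdir -p pics; cat > h.py <<'E'
import numpy as np, cv2
from station import state, viewer, finish_job, finder
def ray(p,uv,z):
    K,R,t=map(np.array,(p["mtx"],p["R"],p["t"])); d=R.T@np.linalg.inv(K)@np.array([uv[0],uv[1],1.]); c=-R.T@t
    return c+d*(z-c[2])/d[2]
def proj(p,X):
    K,R,t=map(np.array,(p["mtx"],p["R"],p["t"])); q=K@(R@np.array(X,float)+t); return q[:2]/q[2]
def save(p,n): cv2.imwrite("pics/"+n,p["img"][:,:,::-1])
E
python3 - <<'E'
from h import *
Z={"yellow_cabinet":150,"green_cabinet":150,"carton":65,"blue_box":55,"jar":70,"tape":180,"yellow_press":115}
for n in("scene","top"):
    p=viewer.grab_frame(n); save(p,n+".png")
    K,R,t=map(np.array,(p["mtx"],p["R"],p["t"])); print(n,-R.T@t)
    for k in Z:
        for o in finder.silhouettes(p,k)[:3]:
            px=np.argwhere(o["pixels"]); print(k,round(o["conf"],2),np.round(o["centre"]),px.min(0)[::-1],px.max(0)[::-1],ray(p,o["centre"],Z[k]).round())
s=state();print(s["ee_rot"],s["time_s"])
E
```

```text
scene [844.00805125 612.26293691 881.63084351]
yellow_cabinet 0.69 [312. 339.] [243 265] [379 421] [667. 227. 150.]
green_cabinet 0.78 [233. 221.] [174 160] [278 279] [ 697. -103.  150.]
carton 0.78 [431. 291.] [421 278] [446 309] [372. 188.  65.]
carton 0.68 [380. 303.] [358 283] [405 329] [485. 167.  65.]
blue_box 0.62 [293. 213.] [279 198] [306 229] [ 538. -158.   55.]
jar 0.62 [401. 255.] [386 241] [408 274] [380.  79.  70.]
tape 0.56 [211. 191.] [188 167] [230 202] [ 715. -179.  180.]
tape 0.5 [268. 205.] [244 165] [278 249] [621. -87. 180.]
yellow_press 0.74 [351. 304.] [320 269] [379 335] [558. 172. 115.]
top [374.40193248   7.91418257 974.66868798]
yellow_cabinet 0.84 [224. 177.] [161 117] [286 237] [636. 178. 150.]
green_cabinet 0.81 [421. 164.] [365 103] [487 212] [ 658. -179.  150.]
green_cabinet 0.48 [241. 271.] [226 249] [261 293] [465. 145. 150.]
carton 0.95 [236. 339.] [219 322] [254 352] [346. 166.  65.]
carton 0.71 [241. 268.] [226 249] [262 292] [481. 159.  65.]
carton 0.18 [422. 198.] [375 187] [479 212] [ 618. -196.   65.]
jar 0.9 [297. 326.] [284 313] [309 338] [370.  51.  70.]
tape 0.7 [447. 120.] [419 108] [473 159] [ 729. -222.  180.]
tape 0.27 [299. 321.] [284 313] [309 338] [378.  42. 180.]
yellow_press 0.76 [234. 217.] [179 202] [282 238] [570. 166. 115.]
yellow_press 0.59 [418. 247.] [399 227] [430 262] [ 512. -173.  115.]
[ 1.73025314e-01  9.84917377e-01  1.69244479e-05 -8.00923806e-06] 0.8
```

View pics/scene.png

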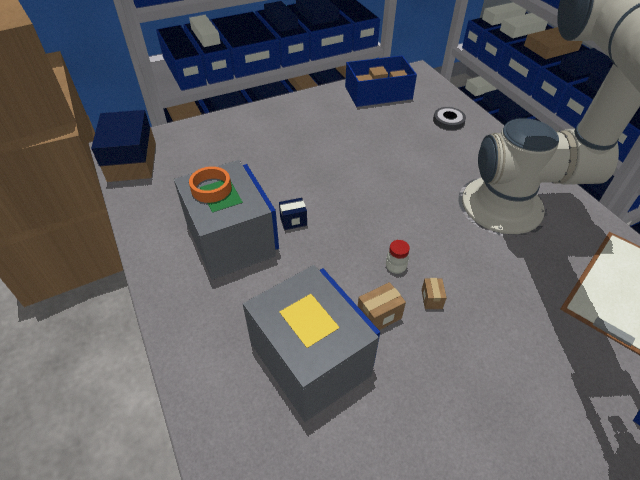

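View pics/top.png

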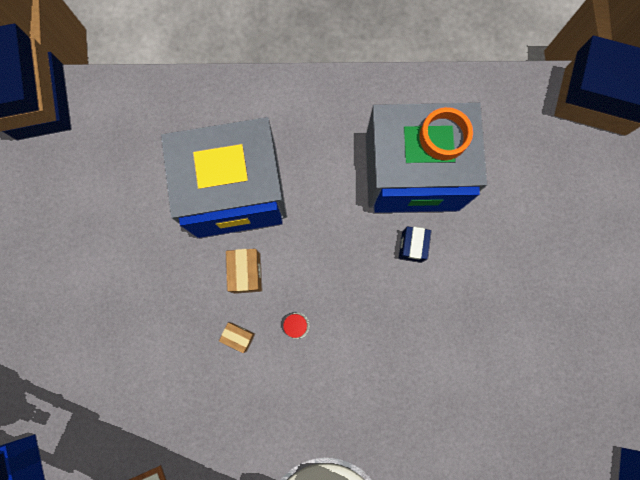

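The top view shows two brown cartons: the larger at (243,270), in front of the yellow door, and a smaller one at (237,338). The wooden boxes at the picture edges are off the bench. The jar is at (296,326) and the blue box at (415,243). I choose the one at (243,270), and will confirm it by size fit and a close crop.

```bash
cat > fit.py <<'E'
from h import *
from scipy.optimize import minimize
def corners(b): return np.array([[x,y,z] for x in b[:2] for y in b[2:4] for z in b[4:]],float)
CAB=np.vstack([corners([-80,80,-100,100,0,150]),corners([-94,-80,-89,89,10,140])])
def box(a,b,c): return corners([-a/2,a/2,-b/2,b/2,0,c])
def fit(obs,C,x0):
    def place(q): c,s=np.cos(q[2]),np.sin(q[2]); return C@np.array([[c,s,0],[-s,c,0],[0,0,1]])+[q[0],q[1],0]
    def cost(q):
        L=0
        for p,m in obs:
            h=cv2.convexHull(np.float32([proj(p,X) for X in place(q)])*16)
            r=np.zeros((480,640),np.uint8); cv2.fillConvexPoly(r,np.int32(np.round(h)),1,shift=4,lineType=8)
            r=r>0; L+=1-(r&m).sum()/(r|m).sum()
        return L/len(obs)
    best=None
    for a in(-.15,0.,.15):
        s=np.array([[0,0,0],[12,0,0],[0,12,0],[0,0,.15]])+[x0[0],x0[1],a]
        r=minimize(cost,s[0],method="Nelder-Mead",options=dict(initial_simplex=s,xatol=.05,fatol=1e-4,maxiter=200))
        if best is None or r.fun<best.fun: best=r
    return best.x.round(3),round(best.fun,3)
def masks(p,k,lo,z):
    for o in finder.silhouettes(p,k):
        if np.linalg.norm(ray(p,o["centre"],z)[:2]-lo)<70: return [(p,np.array(o["pixels"]))]
    return []
E
python3 - <<'E'
from fit import *
ps=[viewer.grab_frame(n) for n in("scene","top")]
T=[("yellow_cabinet",CAB,(650,195),150),("green_cabinet",CAB,(690,-150),150),("carton",box(80,60,65),(483,163),65),("blue_box",box(60,50,55),(538,-158),55)]
for k,C,x0,z in T:
    o=sum((masks(p,k,np.array(x0),z) for p in ps),[])
    print(k,len(o),fit(o,C,x0) if o else None,[fit([a],C,x0) for a in o])
o=sum((masks(p,"carton",np.array((360,178)),45) for p in ps),[])
print("small as given size",fit(o,box(80,60,65),(360,178)),"scaled .7",fit(o,box(56,42,45),(360,178)))
im=ps[1]["img"][230:360,200:330,::-1]; cv2.imwrite("pics/crop.png",cv2.resize(im,None,fx=4,fy=4,interpolation=cv2.INTER_CUBIC))
E
```

```text
yellow_cabinet 2 (array([6.55730e+02, 1.86559e+02, 1.59000e-01]), np.float64(0.025)) [(array([6.55129e+02, 1.86713e+02, 1.63000e-01]), np.float64(0.023)), (array([6.56657e+02, 1.86019e+02, 1.63000e-01]), np.float64(0.022))]
green_cabinet 2 (array([ 6.95218e+02, -1.94932e+02, -1.00000e-03]), np.float64(0.134)) [(array([ 6.96075e+02, -1.94984e+02, -1.00000e-02]), np.float64(0.143)), (array([ 6.96952e+02, -1.94939e+02, -2.00000e-03]), np.float64(0.12))]
carton 2 (array([4.77339e+02, 1.58469e+02, 3.90000e-02]), np.float64(0.138)) [(array([4.75738e+02, 1.60079e+02, 1.56000e-01]), np.float64(0.182)), (array([4.78169e+02, 1.57395e+02, 6.30000e-02]), np.float64(0.077))]
blue_box 2 (array([ 5.29249e+02, -1.84533e+02, -2.45000e-01]), np.float64(0.094)) [(array([ 5.28516e+02, -1.82058e+02, -2.50000e-01]), np.float64(0.079)), (array([ 5.30049e+02, -1.84886e+02, -2.39000e-01]), np.float64(0.093))]
small as given size (array([338.81 , 162.902,   0.715]), np.float64(0.563)) scaled .7 (array([345.777, 167.794,   1.107]), np.float64(0.185))
```

View pics/crop.png

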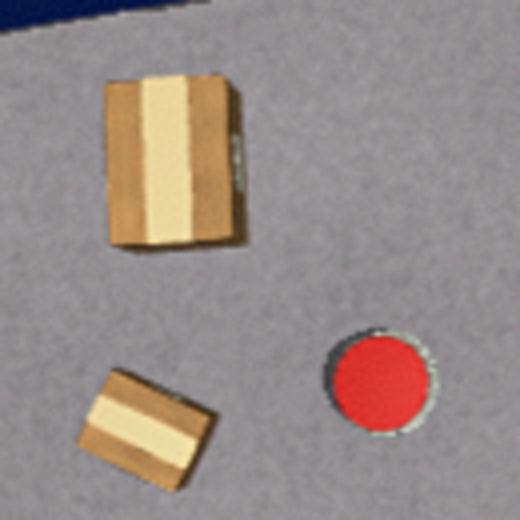

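The crop shows the full-size carton at upper left, about 41 x 30 px. The smaller decoy is below it and the jar is at right. The size fit agrees (0.08 vs 0.56). The cabinet is at (656,186,yaw 0.16) and the carton at (477,158), which is 46 mm off the door. The +y side is free, so I'll push there from the carton's -y side.

Call:
send_rows(plan=[{"delta_pos":[18,-30,0],"turn":[0,0,-5.4]},{"delta_pos":[18,-30,0],"turn":[0,0,-5.4]},{"delta_pos":[18,-30,0],"turn":[0,0,-5.4]},{"delta_pos":[18,-30,0],"turn":[0,0,-5.4]},{"delta_pos":[18,-30,0],"turn":[0,0,-5.4]},{"delta_pos":[18,-30,0],"turn":[0,0,-5.4]},{"delta_pos":[18,-30,0],"turn":[0,0,-5.4]},{"delta_pos":[18,-30,0],"turn":[0,0,-5.4]},{"delta_pos":[18,-30,0],"turn":[0,0,-5.4]},{"delta_pos":[18,-30,0],"turn":[0,0,-5.4]}], fingers=0.5)

```text
time_s: 2.23
tcp_pos: [385.0, 262.5, 206.6]
ee_rot: [0.603, 0.798, 0.0, 0.0]
contact_force: [0.4, 0.5, -0.4]
width: 0.502
grasp_force: 0.0
```

Call:
send_rows(plan=[{"delta_pos":[17.5,-30,0],"turn":[0,0,-2]},{"delta_pos":[17.5,-30,0],"turn":[0,0,-2]},{"delta_pos":[17.5,-30,0],"turn":[0,0,-2]},{"delta_pos":[17.5,-30,0],"turn":[0,0,-2]},{"delta_pos":[17.5,-30,0],"turn":[0,0,-2]},{"delta_pos":[17.5,-30,0]},{"delta_pos":[0,0,-30]},{"delta_pos":[0,0,-30]},{"delta_pos":[0,0,-30]},{"delta_pos":[0,0,0]}])

```text
validation failed for argument at $.pl...
```

```bash
python3 - <<'E'
from h import *
a=viewer.grab_frame("scene");b=viewer.grab_frame("wrist")
cv2.imwrite("pics/w1.png",np.hstack([cv2.resize(a["img"][150:390,240:560],(400,300)),cv2.resize(b["img"],(400,300))])[:,:,::-1])
print(state()["tcp_pos"])
E
```

```text
[386.62119708 260.38752626 206.62056349]
```

View pics/w1.png

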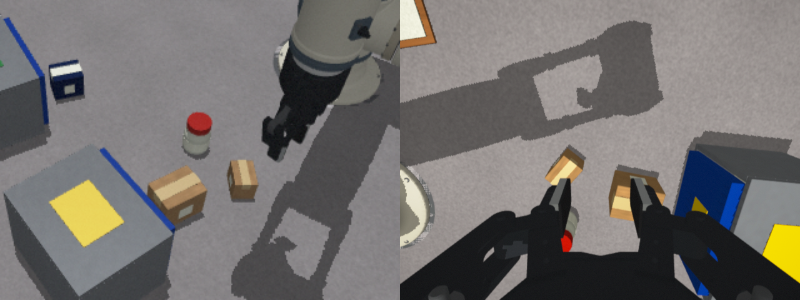

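The call was refused, so the arm did not move. The gripper is high and left, and both cartons and the jar are where they were. Resending with every field filled in.

Call:
send_rows(plan=[{"delta_pos":[17,-29,0],"turn":[0,0,-2]},{"delta_pos":[17,-29,0],"turn":[0,0,-2]},{"delta_pos":[17,-29,0],"turn":[0,0,-2]},{"delta_pos":[17,-29,0],"turn":[0,0,-2]},{"delta_pos":[17,-29,0],"turn":[0,0,-2]},{"delta_pos":[17,-29,0],"turn":[0,0,0]},{"delta_pos":[0,0,-30],"turn":[0,0,0]},{"delta_pos":[0,0,-30],"turn":[0,0,0]},{"delta_pos":[0,0,-30],"turn":[0,0,0]},{"delta_pos":[0,0,0],"turn":[0,0,0]}])

```text
time_s: 3.17
tcp_pos: [483.1, 90.0, 109.2]
ee_rot: [0.668, 0.744, -0.004, -0.004]
contact_force: [-0.3, -0.1, -1.7]
width: 0.5
grasp_force: 0.0
```

Call:
send_rows(plan=[{"delta_pos":[3,-2,-20],"turn":[0,0,0]},{"delta_pos":[0,0,-20],"turn":[0,0,0]},{"delta_pos":[0,0,-20],"turn":[0,0,0]},{"delta_pos":[0,0,-20],"turn":[0,0,0]},{"delta_pos":[0,0,-12],"turn":[0,0,0]},{"delta_pos":[0,0,0],"turn":[0,0,0]},{"delta_pos":[0,0,0],"turn":[0,0,0]}])

```text
time_s: 3.75
tcp_pos: [489.7, 88.5, 25.3]
ee_rot: [0.668, 0.744, 0.0, -0.0]
contact_force: [-0.3, -0.2, 0.7]
width: 0.497
grasp_force: 0.0
```

```bash
python3 - <<'E'
from h import *
a=viewer.grab_frame("scene");b=viewer.grab_frame("top")
cv2.imwrite("pics/w2.png",np.hstack([cv2.resize(a["img"][180:360,300:500],(400,360)),cv2.resize(b["img"][190:370,180:380],(400,360))])[:,:,::-1])
s=state();print(s["tcp_pos"],s["contact_force"])
E
```

```text
[490.64085966  88.43583726  26.4935572 ] [-0.7984832  -0.78263947  0.78083919]
```

View pics/w2.png

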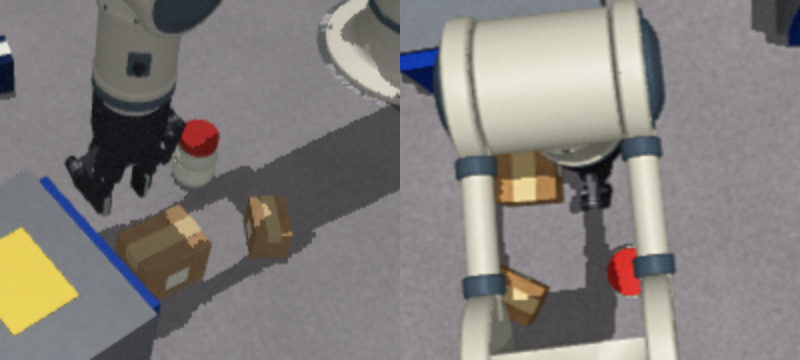

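The fingers are in the gap between the carton and the jar, with everything standing clear. I'll lower a bit, then push along the cabinet face.

Call:
send_rows(plan=[{"delta_pos":[0,0,-11],"turn":[0,0,0]},{"delta_pos":[-1.6,9.9,0],"turn":[0,0,0]},{"delta_pos":[-0.8,5,0],"turn":[0,0,0]},{"delta_pos":[-0.8,5,0],"turn":[0,0,0]},{"delta_pos":[-0.8,5,0],"turn":[0,0,0]},{"delta_pos":[-0.8,5,0],"turn":[0,0,0]},{"delta_pos":[-0.8,5,0],"turn":[0,0,0]},{"delta_pos":[-1.3,8,0],"turn":[0,0,0]},{"delta_pos":[-1.3,8,0],"turn":[0,0,0]},{"delta_pos":[-1.3,8,0],"turn":[0,0,0]}])

```text
time_s: 4.68
tcp_pos: [480.1, 147.5, 13.7]
ee_rot: [0.669, 0.743, -0.0, 0.0]
contact_force: [0.8, -3.2, 1.5]
width: 0.5
grasp_force: 1.8
```

Call:
send_rows(plan=[{"delta_pos":[-1.3,8,0],"turn":[0,0,0]},{"delta_pos":[-1.3,8,0],"turn":[0,0,0]},{"delta_pos":[-1.3,8,0],"turn":[0,0,0]},{"delta_pos":[-1.3,8,0],"turn":[0,0,0]},{"delta_pos":[-1.3,8,0],"turn":[0,0,0]},{"delta_pos":[0,0,0],"turn":[0,0,0]}])

```text
time_s: 5.18
tcp_pos: [472.9, 189.1, 13.3]
ee_rot: [0.668, 0.744, 0.0, -0.001]
contact_force: [0.3, 0.5, 0.2]
width: 0.503
grasp_force: 0.0
```

```bash
cat > look.py <<'E'
from fit import *
import sys
p=viewer.grab_frame("scene"); x0=(float(sys.argv[1]),float(sys.argv[2]))
o=masks(p,"carton",np.array(x0),65)
a=viewer.grab_frame("top"); 
if len(sys.argv)>4: o+=masks(a,"carton",np.array(x0),65)
r=fit(o,box(80,60,65),x0)[0] if o else None; print(len(o),r)
if r is not None:
    c,s=np.cos(.16),np.sin(.16); d=r[:2]-[656,186.5]; print("local",c*d[0]+s*d[1],-s*d[0]+c*d[1])
cv2.imwrite("pics/"+sys.argv[3],np.hstack([cv2.resize(p["img"][180:420,240:500],(400,369)),cv2.resize(a["img"][110:350,120:380],(400,369))])[:,:,::-1])
s=state();print(s["tcp_pos"],s["contact_force"],s["time_s"])
E
python3 look.py 470 220 w3.png
```

```text
1 [4.61833e+02 2.27923e+02 1.94000e-01]
local -185.08752185861343 71.82825398293689
[472.88765282 187.60774387  12.77006476] [-0.31790169 -0.02760177  0.18901241] 5.3333
```

View pics/w3.png

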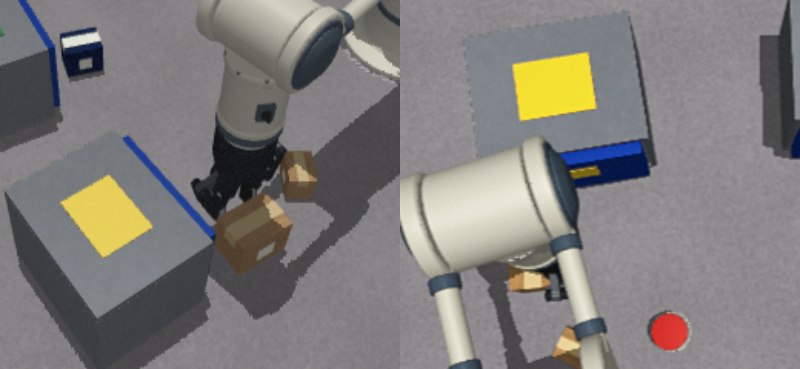

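The carton is upright and moving along in front of the fingers, clear of the door. It needs about 85 mm more.

Call:
send_rows(plan=[{"delta_pos":[-0.6,4,0],"turn":[0,0,0]},{"delta_pos":[-1.3,8,0],"turn":[0,0,0]},{"delta_pos":[-1.3,8,0],"turn":[0,0,0]},{"delta_pos":[-1.3,8,0],"turn":[0,0,0]},{"delta_pos":[-1.3,8,0],"turn":[0,0,0]},{"delta_pos":[-1.3,8,0],"turn":[0,0,0]},{"delta_pos":[-1.3,8,0],"turn":[0,0,0]},{"delta_pos":[-1.3,8,0],"turn":[0,0,0]},{"delta_pos":[-1.3,8,0],"turn":[0,0,0]},{"delta_pos":[-1.3,8,0],"turn":[0,0,0]}])

```text
time_s: 6.17
tcp_pos: [461.0, 263.8, 13.3]
ee_rot: [0.669, 0.744, -0.0, -0.0]
contact_force: [0.1, -1.8, -0.8]
width: 0.502
grasp_force: 1.2
```

Call:
send_rows(plan=[{"delta_pos":[-1,6,0],"turn":[0,0,0]},{"delta_pos":[-0.8,5,0],"turn":[0,0,0]},{"delta_pos":[0,0,0],"turn":[0,0,0]},{"delta_pos":[1,-8,0],"turn":[0,0,0]},{"delta_pos":[2,-15,0],"turn":[0,0,0]},{"delta_pos":[0,0,30],"turn":[0,0,0]},{"delta_pos":[0,0,30],"turn":[0,0,0]},{"delta_pos":[0,0,30],"turn":[0,0,0]},{"delta_pos":[0,0,30],"turn":[0,0,0]},{"delta_pos":[0,0,0],"turn":[0,0,0]}])

```text
time_s: 7.0
tcp_pos: [465.2, 251.6, 141.4]
ee_rot: [0.669, 0.743, 0.005, 0.002]
contact_force: [-0.1, -0.1, 1.0]
width: 0.503
grasp_force: 0.0
```

```bash
python3 look.py 450 310 w4.png
```

```text
1 [4.47490e+02 3.16179e+02 1.90000e-01]
local -185.18653514112316 161.24208614200433
[462.62533196 250.56473488 133.51259081] [ 0.36231485  0.55919185 -0.89710206] 7.15
```

View pics/w4.png

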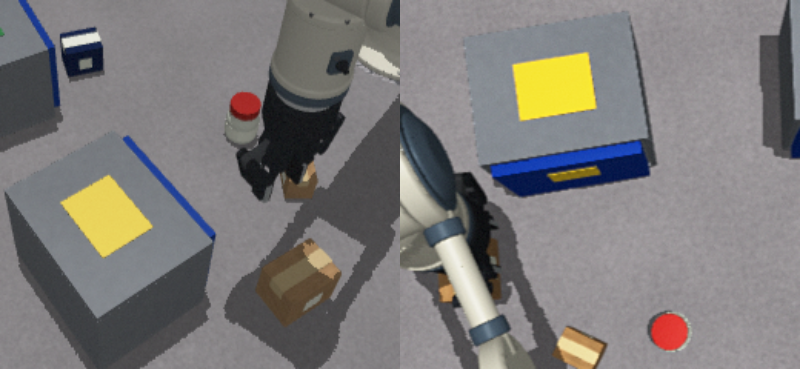

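The carton stands upright, wholly beyond the cabinet's side: its near edge is at about local y 130 against 100. The door is clear and the jar and small carton haven't moved. Now close the fingers, turn and go in front of the press point (572,115,115).

Call:
send_rows(plan=[{"delta_pos":[4,-14,5],"turn":[0,0,6.7]},{"delta_pos":[4,-14,5],"turn":[0,0,6.7]},{"delta_pos":[4,-14,5],"turn":[0,0,6.7]},{"delta_pos":[4,-14,5],"turn":[0,0,6.7]},{"delta_pos":[4,-14,5],"turn":[0,0,6.7]},{"delta_pos":[4,-14,5],"turn":[0,0,6.7]},{"delta_pos":[4,-14,5],"turn":[0,0,6.7]},{"delta_pos":[4,-14,5],"turn":[0,0,6.7]},{"delta_pos":[4,-14,5],"turn":[0,0,6.7]},{"delta_pos":[4,-14,5],"turn":[0,0,6.7]}], fingers=1)

```text
time_s: 7.98
tcp_pos: [501.8, 110.0, 181.3]
ee_rot: [0.144, 0.99, -0.0, -0.002]
contact_force: [0.9, -0.3, 0.1]
width: -0.002
grasp_force: 0.0
```

Call:
send_rows(plan=[{"delta_pos":[0,0,0],"turn":[0,0,6.5]},{"delta_pos":[0,0,0],"turn":[0,0,6.5]},{"delta_pos":[0,0,0],"turn":[0,0,6.5]},{"delta_pos":[0,0,0],"turn":[0,0,6.5]},{"delta_pos":[0,0,0],"turn":[1.0,-6,0]},{"delta_pos":[0,0,0],"turn":[1.0,-6,0]},{"delta_pos":[0,0,0],"turn":[1.0,-6,0]},{"delta_pos":[0,0,0],"turn":[1.0,-6,0]},{"delta_pos":[0,0,0],"turn":[1.0,-6,0]},{"delta_pos":[0,0,0],"turn":[0,0,0]}])

```text
time_s: 8.82
tcp_pos: [498.0, 110.3, 176.1]
ee_rot: [-0.076, 0.963, 0.022, 0.259]
contact_force: [-0.8, 0.3, -2.5]
width: -0.0
grasp_force: 0.0
```

```bash
python3 - <<'E'
from h import *
from scipy.spatial.transform import Rotation as Q
s=state(); R=Q.from_quat(s["ee_rot"]).as_matrix(); print(s["tcp_pos"],"y",R[:,1].round(3),"z",R[:,2].round(3),s["joint_pos"],s["width"],s["time_s"])
E
```

```text
[498.04248674 110.26849981 176.12445814] y [-0.159  0.987  0.004] z [ 0.496  0.083 -0.865] [ 0.1431532  -0.69871378  2.00990472  0.01159053  1.30397467 -1.58607544] -3.642626203819696e-05 8.8167
```

Call:
send_rows(plan=[{"delta_pos":[1,-6,-16],"turn":[0,0,0]},{"delta_pos":[0,0,-16],"turn":[0,0,0]},{"delta_pos":[0,0,-16],"turn":[0,0,0]},{"delta_pos":[0,0,-16],"turn":[0,0,0]},{"delta_pos":[10,1.6,0],"turn":[0,0,0]},{"delta_pos":[10,1.6,0],"turn":[0,0,0]},{"delta_pos":[10,1.6,0],"turn":[0,0,0]},{"delta_pos":[10,1.6,0],"turn":[0,0,0]},{"delta_pos":[0,0,0],"turn":[0,0,0]},{"delta_pos":[0,0,0],"turn":[0,0,0]}])

```text
time_s: 9.65
tcp_pos: [543.4, 111.2, 118.0]
ee_rot: [-0.076, 0.963, 0.022, 0.259]
contact_force: [0.1, -0.9, 0.2]
width: -0.003
grasp_force: 0.0
```

```bash
python3 - <<'E'
from h import *
a=viewer.grab_frame("scene");b=viewer.grab_frame("wrist")
cv2.imwrite("pics/w5.png",np.hstack([cv2.resize(a["img"][200:380,240:440],(400,360)),cv2.resize(b["img"],(400,360))])[:,:,::-1])
s=state();print(s["tcp_pos"],s["contact_force"]); d=np.array(s["tcp_pos"])[:2]-[656,186.5]; c,q=np.cos(.16),np.sin(.16);print(c*d[0]+q*d[1],-q*d[0]+c*d[1])
E
```

```text
[543.1199859  111.24946156 118.56422913] [ 0.17885703 -0.69539511 -0.29492201]
-123.42701049874336 -56.305543227106156
```

View pics/w5.png

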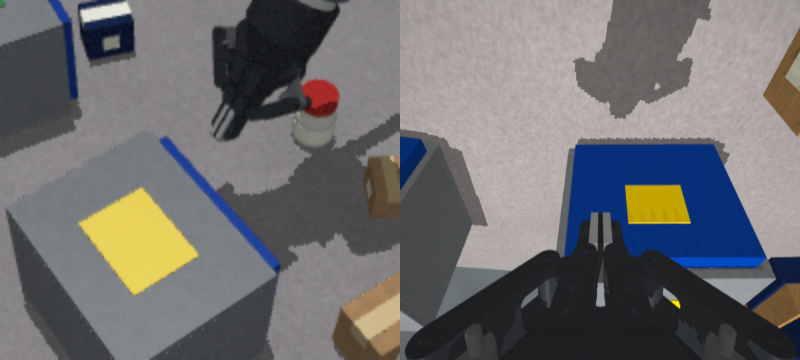

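The closed fingertips stand in front of the door near the free edge. Approach slowly, watching the force.

Call:
send_rows(plan=[{"delta_pos":[4,0.6,-6],"turn":[0,0,0]},{"delta_pos":[4,0.6,0],"turn":[0,0,0]},{"delta_pos":[4,0.6,0],"turn":[0,0,0]},{"delta_pos":[2,0.3,0],"turn":[0,0,0]},{"delta_pos":[2,0.3,0],"turn":[0,0,0]},{"delta_pos":[0,0,0],"turn":[0,0,0]},{"delta_pos":[0,0,0],"turn":[0,0,0]}])

```text
time_s: 10.33
tcp_pos: [559.5, 113.8, 113.5]
ee_rot: [-0.076, 0.962, 0.023, 0.261]
contact_force: [-0.4, -0.3, 0.4]
width: 0.001
grasp_force: 0.0
```

Call:
send_rows(plan=[{"delta_pos":[2,0.3,0],"turn":[0,0,0]},{"delta_pos":[1,0.2,0],"turn":[0,0,0]},{"delta_pos":[0,0,0],"turn":[0,0,0]}])

```text
time_s: 10.58
tcp_pos: [562.5, 114.3, 113.5]
ee_rot: [-0.076, 0.962, 0.023, 0.261]
contact_force: [-0.6, 0.5, 0.8]
width: 0.003
grasp_force: 0.0
```

Call:
send_rows(plan=[{"delta_pos":[1.5,0.2,0],"turn":[0,0,0]},{"delta_pos":[1.5,0.2,0],"turn":[0,0,0]},{"delta_pos":[0,0,0],"turn":[0,0,0]}])

```text
time_s: 10.83
tcp_pos: [565.6, 114.7, 113.4]
ee_rot: [-0.076, 0.962, 0.023, 0.261]
contact_force: [0.7, -0.8, -0.4]
width: -0.001
grasp_force: 0.0
```

Call:
send_rows(plan=[{"delta_pos":[1.5,0.2,0],"turn":[0,0,0]},{"delta_pos":[0,0,0],"turn":[0,0,0]}])

```text
time_s: 11.0
tcp_pos: [567.1, 114.9, 113.4]
ee_rot: [-0.076, 0.962, 0.023, 0.261]
contact_force: [-1.1, -0.8, 1.2]
width: -0.001
grasp_force: 0.0
```

Call:
send_rows(plan=[{"delta_pos":[1.5,0.2,0],"turn":[0,0,0]},{"delta_pos":[0,0,0],"turn":[0,0,0]}])

```text
time_s: 11.17
tcp_pos: [568.6, 115.1, 113.4]
ee_rot: [-0.076, 0.962, 0.023, 0.261]
contact_force: [-0.3, 0.9, -0.1]
width: 0.001
grasp_force: 0.0
```

Call:
send_rows(plan=[{"delta_pos":[1.5,0.2,0],"turn":[0,0,0]},{"delta_pos":[0,0,0],"turn":[0,0,0]}])

```text
time_s: 11.33
tcp_pos: [570.1, 115.3, 113.4]
ee_rot: [-0.076, 0.962, 0.023, 0.261]
contact_force: [0.0, 0.2, 0.1]
width: 0.001
grasp_force: 0.0
```

Call:
send_rows(plan=[{"delta_pos":[1.5,0.2,0],"turn":[0,0,0]},{"delta_pos":[0,0,0],"turn":[0,0,0]}])

```text
time_s: 11.5
tcp_pos: [571.5, 115.5, 113.4]
ee_rot: [-0.076, 0.962, 0.023, 0.261]
contact_force: [0.6, -0.6, -0.5]
width: -0.0
grasp_force: 0.0
```

Call:
send_rows(plan=[{"delta_pos":[1.5,0.2,0],"turn":[0,0,0]},{"delta_pos":[0,0,0],"turn":[0,0,0]}])

```text
time_s: 11.67
tcp_pos: [573.1, 115.7, 113.4]
ee_rot: [-0.076, 0.962, 0.023, 0.261]
contact_force: [-0.5, 0.5, -0.2]
width: 0.001
grasp_force: 0.0
```

Call:
send_rows(plan=[{"delta_pos":[1.5,0.2,0],"turn":[0,0,0]},{"delta_pos":[0,0,0],"turn":[0,0,0]}])

```text
time_s: 11.83
tcp_pos: [574.6, 115.9, 113.4]
ee_rot: [-0.076, 0.962, 0.023, 0.261]
contact_force: [0.7, 0.4, -1.0]
width: -0.0
grasp_force: 0.0
```

Call:
send_rows(plan=[{"delta_pos":[1.5,0.2,0],"turn":[0,0,0]},{"delta_pos":[0,0,0],"turn":[0,0,0]}])

```text
time_s: 12.0
tcp_pos: [576.1, 116.1, 113.4]
ee_rot: [-0.076, 0.962, 0.023, 0.261]
contact_force: [-0.1, 0.0, -0.3]
width: 0.002
grasp_force: 0.0
```

```bash
python3 - <<'E'
from h import *
a=viewer.grab_frame("scene");b=viewer.grab_frame("wrist")
cv2.imwrite("pics/w6.png",np.hstack([cv2.resize(a["img"][250:330,300:380],(400,400)),cv2.resize(b["img"][160:400,200:440],(400,400))])[:,:,::-1])
s=state();print(s["tcp_pos"],s["contact_force"])
for n,p in(("s",a),("w",b)):
    print(n,proj(p,s["tcp_pos"]))
    c,q=np.cos(.16),np.sin(.16)
    for l in((-94,-89,140),(-94,89,140),(-80,-100,150),(-80,100,150)): print(l,proj(p,[656+c*l[0]-q*l[1],186.5+q*l[0]+c*l[1],l[2]]).round(1))
E
```

```text
[575.9324775  116.08597343 113.34653014] [ 0.01115713 -0.20979076  0.23802413]
s [329.85597074 286.52834172]
(-94, -89, 140) [322.1 266.9]
(-94, 89, 140) [379.7 330.8]
(-80, -100, 150) [313.2 263.3]
(-80, 100, 150) [378.1 336.3]
w [322.10450081 277.38988837]
(-94, -89, 140) [252.8 319.7]
(-94, 89, 140) [637.4 318. ]
(-80, -100, 150) [231.1 353.7]
(-80, 100, 150) [654.1 351.8]
```

View pics/w6.png

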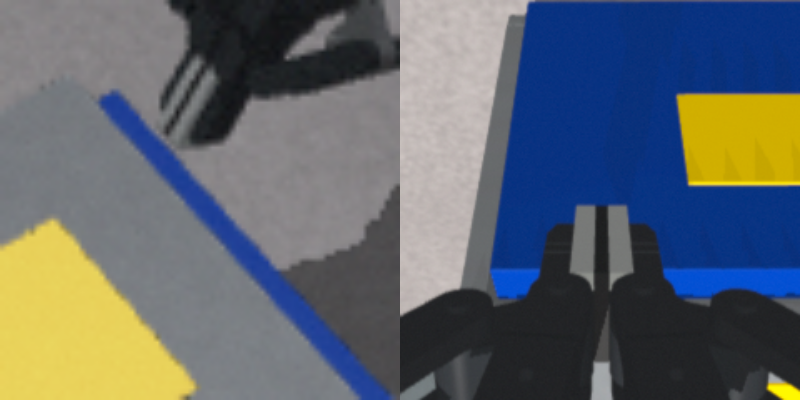

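The wrist view shows the tips in front of the door, about 35 mm in from the free edge, and the door edge matches the model. There is no contact yet, so I continue in small steps.

Call:
send_rows(plan=[{"delta_pos":[1.5,0.2,0],"turn":[0,0,0]},{"delta_pos":[0,0,0],"turn":[0,0,0]}])

```text
time_s: 12.27
tcp_pos: [577.5, 116.3, 113.4]
ee_rot: [-0.076, 0.962, 0.023, 0.261]
contact_force: [-0.3, 0.7, 0.2]
width: -0.002
grasp_force: 0.0
```

Call:
send_rows(plan=[{"delta_pos":[1.5,0.2,0],"turn":[0,0,0]},{"delta_pos":[0,0,0],"turn":[0,0,0]}])

```text
time_s: 12.43
tcp_pos: [578.9, 116.5, 113.3]
ee_rot: [-0.076, 0.962, 0.022, 0.261]
contact_force: [-0.8, -0.3, 2.0]
width: -0.003
grasp_force: 0.7
```

Call:
send_rows(plan=[{"delta_pos":[1.5,0.2,0],"turn":[0,0,0]},{"delta_pos":[0,0,0],"turn":[0,0,0]}])

```text
time_s: 12.6
tcp_pos: [580.1, 116.6, 113.2]
ee_rot: [-0.076, 0.962, 0.022, 0.261]
contact_force: [-5.5, -1.3, 1.9]
width: 0.002
grasp_force: 2.8
```

Call:
send_rows(plan=[{"delta_pos":[1.5,0.2,0],"turn":[0,0,0]},{"delta_pos":[0,0,0],"turn":[0,0,0]}])

```text
time_s: 12.77
tcp_pos: [581.1, 116.7, 113.2]
ee_rot: [-0.076, 0.962, 0.022, 0.26]
contact_force: [-7.0, -1.5, 3.2]
width: 0.0
grasp_force: 3.6
```

Call:
send_rows(plan=[{"delta_pos":[1.5,0.2,0],"turn":[0,0,0]},{"delta_pos":[0,0,0],"turn":[0,0,0]}])

```text
time_s: 12.93
tcp_pos: [582.7, 116.8, 113.2]
ee_rot: [-0.076, 0.962, 0.022, 0.26]
contact_force: [-6.1, -1.5, 2.4]
width: 0.001
grasp_force: 3.8
```

Call:
send_rows(plan=[{"delta_pos":[1.5,0.2,0],"turn":[0,0,0]},{"delta_pos":[0,0,0],"turn":[0,0,0]}])

```text
time_s: 13.1
tcp_pos: [584.0, 116.9, 113.1]
ee_rot: [-0.076, 0.962, 0.022, 0.26]
contact_force: [-7.8, -2.9, 4.4]
width: 0.0
grasp_force: 4.8
```

Call:
send_rows(plan=[{"delta_pos":[-5,-0.8,0],"turn":[0,0,0]},{"delta_pos":[-15,-2.4,0],"turn":[0,0,0]},{"delta_pos":[-25,-4,0],"turn":[0,0,0]},{"delta_pos":[-30,-5,0],"turn":[0,0,0]},{"delta_pos":[-30,-5,0],"turn":[0,0,0]},{"delta_pos":[-30,-5,0],"turn":[0,0,0]},{"delta_pos":[-30,-5,10],"turn":[0,0,0]},{"delta_pos":[-20,-3,30],"turn":[0,0,0]},{"delta_pos":[0,0,30],"turn":[0,0,0]},{"delta_pos":[0,0,30],"turn":[0,0,0]}])

```text
time_s: 13.93
tcp_pos: [443.7, 98.3, 217.9]
ee_rot: [-0.076, 0.967, 0.019, 0.243]
contact_force: [0.8, 0.4, 0.1]
width: 0.001
grasp_force: 0.0
```

Call:
send_rows(plan=[{"delta_pos":[0,0,0],"turn":[0,0,0]},{"delta_pos":[0,0,0],"turn":[0,0,0]},{"delta_pos":[0,0,0],"turn":[0,0,0]},{"delta_pos":[0,0,0],"turn":[0,0,0]},{"delta_pos":[0,0,0],"turn":[0,0,0]},{"delta_pos":[0,0,0],"turn":[0,0,0]},{"delta_pos":[0,0,0],"turn":[0,0,0]},{"delta_pos":[0,0,0],"turn":[0,0,0]},{"delta_pos":[0,0,0],"turn":[0,0,0]},{"delta_pos":[0,0,0],"turn":[0,0,0]}])

```text
time_s: 14.77
tcp_pos: [443.9, 98.2, 216.6]
ee_rot: [-0.076, 0.967, 0.019, 0.243]
contact_force: [0.0, -0.0, 0.0]
width: 0.002
grasp_force: 0.0
```

```bash
python3 - <<'E'
from h import *
a=viewer.grab_frame("scene");b=viewer.grab_frame("top")
cv2.imwrite("pics/w7.png",np.hstack([cv2.resize(a["img"][120:420,160:460],(400,400)),cv2.resize(b["img"][90:390,140:440],(400,400))])[:,:,::-1])
s=state();print(s["tcp_pos"],s["contact_force"],s["time_s"])
E
```

```text
[443.96292852  98.17054695 216.74953655] [-0.11156877  0.39194103  0.54435393] 14.8667
```

View pics/w7.png

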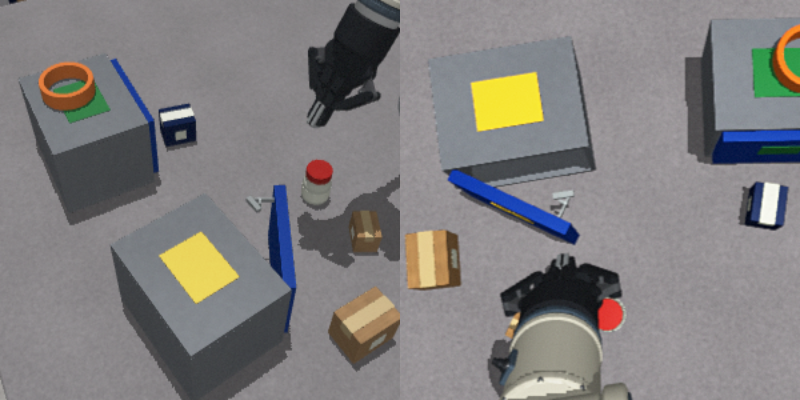

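The door has swung ajar (right half, about (450,175) to (575,238)), the carton stands clear to the left, and nothing else has moved.

Call:
send_rows(plan=[{"delta_pos":[0,0,0],"turn":[0,0,0]},{"delta_pos":[0,0,0],"turn":[0,0,0]},{"delta_pos":[0,0,0],"turn":[0,0,0]},{"delta_pos":[0,0,0],"turn":[0,0,0]},{"delta_pos":[0,0,0],"turn":[0,0,0]},{"delta_pos":[0,0,0],"turn":[0,0,0]}])

```text
time_s: 15.37
tcp_pos: [444.0, 98.2, 216.7]
ee_rot: [-0.076, 0.967, 0.019, 0.243]
contact_force: [-0.0, 0.8, -0.3]
width: -0.006
grasp_force: 0.0
```

```bash
python3 -c "
from h import *
print(finish_job())"
```

```text
the job is handed in; nothing more can be done
None
```

I handed the job in at about 15 s: the carton stands upright, wholly to the left of the yellow cabinet's front, its door has sprung ajar unobstructed, and the last picture shows the green cabinet shut and the blue box, jar and tape unmoved.

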